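# Hang the mould hoop on the high J-hook

### The job

Lift the large metal mould hoop out of the wooden rack by the top of its rim and hook the rim over the two-pronged J-hook on the stand, lowering it gently until you feel it bear on the front half of the prongs, well short of the uprights behind. Still holding it, and keeping it bearing on the prongs, slide it back until it is fully home against both uprights, then let go so that it hangs there at rest. Never push the hoop against the hook with more than about 15 N, and leave the other things where they are.

Things in the scene. Friction and masses are not known exactly. Their poses are not given: they have to be found in the camera images.
- hoop_center (a point): Centre of the large plain aluminium hoop, 0.24 to 0.35 kg: flat-sided ring, outer diameter 180, inner 156 mm, so its rim is 12 mm thick radially and 16 mm wide along its axis. It stands upright on edge in the wooden rack between four dowels and two low chocks; lift it straight up 110 mm or more to clear them. x axis: the hoop's axis (level, square to its plane); z up.
- hoop_rim (a point): Middle of the rim's section at the top of the hoop, 84 mm above the hoop's centre: the place to pinch from above, fingers closing along the hoop's axis (x) across the 16 mm width. The inner face of the rim is 6 mm below this point. Same axes as the hoop's centre.
- hoop: The same large hoop; origin at its lowest point as it stands, 90 mm below its centre; same axes.
- stand: Fixed dark steel stand, base 160 x 160 x 12 mm, with a 24 x 30 mm post 40 mm behind (+x of) the origin, 205 mm tall, carrying a bent-rod steel hook on a rubber mount: it gives about 1 mm for each 7 N pressed down on the prongs or back on the uprights. Origin on the table below the uprights' front faces; prongs point along -x, z up.
- hook_seat (a point): Nominal place of the hook, 250 mm over the table: midway between its two prongs, level with their tops, in the plane of the front faces of the two uprights (the stops). Axes as the stand's. The hook is clamped at an arbitrary height: the real prongs are up to 18 mm higher or lower than this, not measured, to be found by feel (or seen). All else is exact.
- prong_left (a point): Nominal root of one prong, 42 mm to +y of hook_seat (same height uncertainty). Each prong is a level round steel bar 10 mm thick, running 62 mm forward (-x) from its upright, then curving up in a tip that rises 17 mm over the prong's top and ends 75 mm in front. The uprights rise 23 mm over the prongs' tops. Between the prongs fingers have free room to 25 mm below their tops.
- prong_right (a point): Nominal root of the other prong, 42 mm to -y of hook_seat, likewise. When the rim bears on both prongs, the hoop's centre is 66 mm below their tops and the rim's middle (hoop_rim) 18 mm above their tops. When home, the middle of the hoop's 16 mm width is 8 mm in front of the uprights' front faces.
- rack: Fixed wooden rack, base 170 x 220 x 16 mm; origin on the table under the hoop's slot; hoop's axis along its x. Dowels at the hoop's slot are 116 mm high over the table. A second slot 75 mm behind (+x) holds the round bat.
- bat: Bystander: round white plaster bat, 130 mm diameter, 12 mm thick, standing on edge in the rack's second slot; origin at its lowest point. Leave alone.
- jar: Bystander: small closed jar, 44 mm diameter, 85 mm high, standing between rack and stand; origin under its centre. Leave alone.
- small_hoop: Bystander: small aluminium ring, 90 mm diameter, 14 mm high, lying flat; origin under its centre. Leave alone.
Mind the look-alikes: they are no part of the job. Leave any green or red look-alike of the hoop alone.

How it is judged (in metres and radians):
On the way, in this order (a step that is already met when the one before it is completed fails the run):
1. the hoop is lifted clear of the rack (height (world z) of hoop_center above 0.19 m and contact force between hoop and rack below 0.05 N and contact force between hoop and the fingers above 1 N), for 0.2 s.
2. while still held, the rim bears on the front half of the prongs, its axis centre over 20 mm in front of the uprights (z of hoop_center in the frame of stand between 0.16 and 0.21 m and y of hoop_center in the frame of stand between -0.015 and 0.015 m and x of hoop_center in the frame of stand between -0.062 and -0.02 m and contact force between hoop and stand above 1 N and contact force between hoop and the fingers above 1 N), for 0.3 s.
3. while still held and bearing on the hook, the rim is home against the uprights (within 5 mm) (z of hoop_center in the frame of stand between 0.16 and 0.21 m and y of hoop_center in the frame of stand between -0.015 and 0.015 m and x of hoop_center in the frame of stand between -0.013 and 0 m and contact force between hoop and stand above 1 N and contact force between hoop and the fingers above 1 N), for 0.2 s.
At the end, for the whole second after the job is handed in: The hoop hangs at rest and released on both prongs of the hook, its rim within 8 mm of the uprights, its centre within 15 mm of midway between the prongs and its axis within 0.15 rad of the prongs' direction (z of hoop_center in the frame of stand between 0.16 and 0.21 m and y of hoop_center in the frame of stand between -0.015 and 0.015 m and x of hoop_center in the frame of stand between -0.016 and 0 m and contact force between hoop and stand above 1 N and angle between the x axis of hoop_center and the x axis of stand, either way round below 0.15 rad and linear speed of hoop below 0.03 m/s); the robot touches nothing.
It fails at once if the hoop is pressed against the hook or its stand with more than 15 N (contact force between hoop and stand above 15 N).
It fails at once if a bystander (bat, jar, small ring) is moved by more than 25 mm (distance of any of bat, jar, small_hoop from where it was at the start of the episode above 0.025 m).
It also fails if it takes over 67 s, if anything falls off the work surface, if the arm or the gripper's body presses on something with over 40 N, if the wrist force passes 120 N, or if a joint passes its speed limit or range.

### The arm

A 7-joint arm with a two-finger parallel gripper is mounted at the origin on the work surface. World frame = base frame: x ahead of the robot, y to its left, z up, the work surface at z = 0. Lengths are in mm, angles in rad, forces in N, time in s.
With the tool pointing down it reaches from about 425 to 925 mm from the base axis. Payload 6.8 kg.
Tool frame: the origin (TCP) lies midway between the tips of the shut fingers; the grasp point (between the pads) lies 19 mm behind it; z points along the fingers, y is the line along which they close (so a half turn about z gives the same grasp; the last joint's range is limited). The gripper opens to 88 mm and grips with 3 to 60 N. Pads are 20 mm wide; open, the fingers measure 115 mm over their backs; the gripper's body (75 mm by 178 mm) begins 61 mm behind the grasp point.
Start: joints at [1.232, 0.477, 0.022, 1.555, -0.011, 1.109, -0.083], TCP at [154.419, -657.117, 222.664] pointing down, gripper open.
Joint ranges: [-2.96, 2.96], [-0.34, 2.1], [-1.41, 1.46], [0.24, 2.44], [-1.37, 4.51], [0.17, 1.92], [-2.96, 2.96]. Speed limits (rad/s): [2.39, 2.39, 3.14, 3.14, 3.14, 3.14, 3.14].

### API

Orientations are given as a unit quaternion [x, y, z, w].
In Python, from workcell import robot, imaging gives the robot as it stands.
- The arm moves only by the tool servo_tool, never from a script. Its arguments are lists of equal length, an entry for each row: "delta_pos": the shift along the world's x, y, z in mm, a list of three; "yaw": the turn about the world's z in degrees; "grip": the opening, from 0 (shut) to 1 (fully open). A call has 1 to 5 rows; each row shifts and turns the commanded pose from where the row before left it; what a row does not reach is not made up. A row lasts 1/10 s, in which the tool goes at most 50 mm and 8.59 degrees, less where a joint would pass 70% of its speed; a pose out of reach is approached as far as the arm can. A call with a gripper value outside its range is refused whole. The fingers move at their own pace and stop on an object; "force" is the grip in N (left out, the last holds). Time passes only in rows, so rows that do not move let the fingers close. It gives the time, the measured TCP pose, the force, the opening and the grip force at its end, in the units of the state.
- robot.get_obs(): the state, without advancing time (a new reading comes with each control period).
- imaging.get_image(name): name is "scene" or "side" or "wrist"; returns a dict with "pixels" (400x640x3 uint8, blue, green, red), "depth" (400x640 float32, mm along the optical axis (not along the pixel's ray), 0 where there is no reading), "fx", "fy", "cx", "cy" (pixels), "world_to_cam" (4x4, takes a point from world to camera coordinates). Camera axes: x right, y down, z forward; pixel columns grow to the right and rows downward; lengths in mm; the calibration is good to about 2 mm. A picture is of the moment at which its call begins.
- robot.job_done(): hands the job in; it is judged then, once.
The state is a dict: "t": time; "qpos": joint angles; "qvel": joint speeds; "joint_torque": joint torques, N m; "tcp_pos": TCP position; "tcp_rot": TCP orientation; "contact_force": force on the tool from outside, world axes, zero at the start; "moment": the same for the moment, N m; "finger_gap": finger opening in mm; "grasp_force": force on a finger pad.
Only numpy, scipy, OpenCV 4.12 (cv2) and the standard library are available. Lean on these libraries where they do the work, as an engineer would, in place of code of your own. Each camera call takes 0.05 s, during which the arm holds its last target. There are 200 camera calls.

## Working session

There is one attempt and no reset: what is moved stays moved. The work goes in short steps, Python scripts to look and compute and a tool call to move; the robot and the scene stay as the last step left them, time stands still between calls to the robot, and variables do not carry over. Pictures are saved under pics/ and viewed, at most 10 in all, crops included, and the job is handed in when it is done.

Besides the shell and the picture viewer there is one more tool, called after "Call:" as name(argument=value, ...) on one line, values as JSON. servo_tool: Moves the arm, as the interface text tells. Its arguments: {"type":"object","properties":{"delta_pos":{"type":"array"},"yaw":{"type":"array"},"grip":{"type":"array"},"force":{"type":"number"}},"required":["delta_pos","yaw","grip"]}

```bash
mkdir -p pics
cat > h.py <<'E'
import numpy as np,cv2
from workcell import robot,imaging
def grab(n,tag):
    d=imaging.get_image(n); cv2.imwrite(f'pics/{tag}.png',d['pixels']); np.savez(f'{tag}.npz',**d); return d
def cloud(d):
    Z=d['depth'].astype(float); v,u=np.mgrid[:Z.shape[0],:Z.shape[1]]
    P=np.stack([(u-d['cx'])/d['fx']*Z,(v-d['cy'])/d['fy']*Z,Z,np.ones_like(Z)],-1)
    W=P@np.linalg.inv(d['world_to_cam']).T; W=W[...,:3]; W[Z==0]=np.nan; return W
E
python3 - <<'E'
from h import *
o=robot.get_obs(); print(o['t'],o['tcp_pos'],o['tcp_rot'],o['contact_force'],o['finger_gap'])
a=grab('scene','s0');b=grab('side','d0')
for d in(a,b): print(np.linalg.inv(d['world_to_cam'])[:3].round(2).tolist(),d['fx'])
E
```

```text
0.0 [ 154.25729136 -656.53442658  221.71830351] [ 9.93345983e-01  1.15164998e-01 -1.72797019e-04 -8.67019269e-04] [-0.10702332  1.18434352  0.29832203] 88.16892803947479
[[-0.46, 0.65, -0.6, 1154.39], [0.89, 0.34, -0.31, 365.8], [-0.0, -0.68, -0.73, 960.58]] 478.0942599977436
[[-0.69, -0.47, 0.54, -72.14], [-0.72, 0.45, -0.53, 590.59], [0.01, -0.76, -0.65, 833.18]] 445.8797951367737
```

View pics/s0.png

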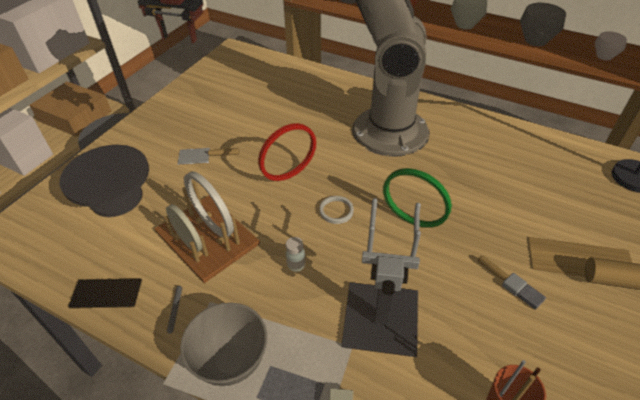

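View pics/d0.png

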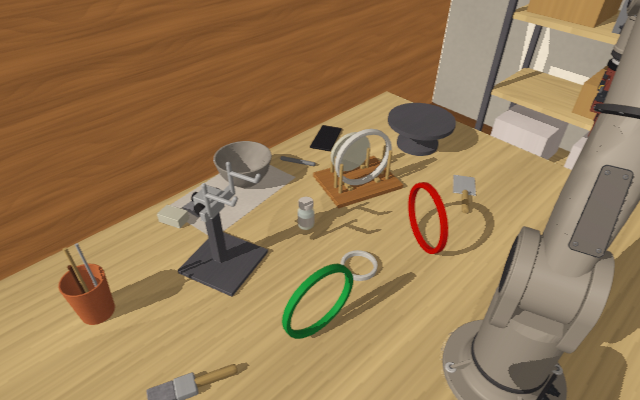

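Scene picture: the plain silver hoop stands in the rack's front slot at about (208,205) in scene and (362,157) in side. The white bat is behind it at (184,228). The other candidates are the red hoop (288,152), the green hoop (417,197) and the small flat ring (336,209). Only the silver one in the rack fits the description. The stand is at (382,320), with the prongs at (370–418, 205–255) pointing away from this camera.

Run:
```python
from h import *
a=dict(np.load('s0.npz'));b=dict(np.load('d0.npz'))
ca=cv2.resize(a['pixels'][160:290,140:270],None,fx=3,fy=3,interpolation=2)
cs=cv2.resize(a['pixels'][190:320,330:460],None,fx=3,fy=3,interpolation=2)
cv2.imwrite('pics/c0.png',np.hstack([ca,cs]))
for n,d,boxes in(('scene',a,[(140,160,270,290),(330,190,450,360)]),('side',b,[(305,120,415,210),(170,150,280,300)])):
    W=cloud(d)
    for k,(x0,y0,x1,y1) in enumerate(boxes):
        w=W[y0:y1,x0:x1].reshape(-1,3);w=w[np.isfinite(w[:,0])]
        for lo,hi in((14,22),(5,14),(125,160),(160,185),(185,215),(215,300)):
            s=w[(w[:,2]>lo)&(w[:,2]<hi)]
            if len(s)>5: print(n,'hoop' if k==0 else 'stand',lo,hi,len(s),s.min(0).round(),s.max(0).round(),np.median(s,0).round())
```

```text
scene hoop 14 22 1745 [ 507. -513.   14.] [ 773. -120.   22.] [ 635. -216.   15.]
scene hoop 5 14 1383 [ 394. -570.    5.] [ 812. -121.   14.] [ 645. -219.   13.]
scene hoop 125 160 374 [ 566. -326.  125.] [ 684. -157.  160.] [ 658. -244.  139.]
scene hoop 160 185 187 [ 570. -309.  161.] [ 625. -173.  185.] [ 610. -198.  175.]
scene hoop 185 215 186 [ 577. -285.  185.] [ 613. -204.  197.] [ 598. -236.  191.]
scene stand 14 22 240 [319. -28.  14.] [716. 321.  22.] [543. 214.  15.]
scene stand 5 14 4341 [318. -32.   5.] [728. 333.  14.] [637. 236.  10.]
scene stand 125 160 167 [326. 222. 125.] [652. 275. 159.] [341. 253. 139.]
scene stand 160 185 68 [641. 200. 168.] [677. 266. 185.] [660. 238. 178.]
scene stand 185 215 1015 [588. 173. 185.] [680. 280. 215.] [635. 242. 205.]
scene stand 215 300 1054 [517. 155. 215.] [663. 269. 286.] [620. 236. 230.]
side hoop 14 22 1742 [ 504. -549.   14.] [ 787. -121.   22.] [ 608. -246.   17.]
side hoop 5 14 983 [ 458. -545.    5.] [ 924. -120.   14.] [ 795. -315.    9.]
side hoop 125 160 242 [ 391. -324.  125.] [ 682. -159.  160.] [ 617. -234.  140.]
side hoop 160 185 155 [ 563. -308.  160.] [ 621. -174.  185.] [ 600. -201.  175.]
side hoop 185 215 147 [ 571. -280.  185.] [ 611. -202.  197.] [ 590. -237.  191.]
side stand 14 22 703 [526. -62.  14.] [912. 331.  22.] [627. 236.  15.]
side stand 5 14 2458 [ 509. -105.    5.] [926. 367.  14.] [612. 245.  12.]
side stand 125 160 165 [617. 216. 125.] [640. 252. 160.] [624. 240. 140.]
side stand 160 185 37 [605. 208. 169.] [631. 270. 184.] [616. 229. 175.]
side stand 185 215 497 [582. 173. 186.] [674. 280. 215.] [611. 254. 206.]
side stand 215 300 818 [512. 155. 215.] [661. 277. 289.] [587. 239. 259.]
```

View pics/c0.png

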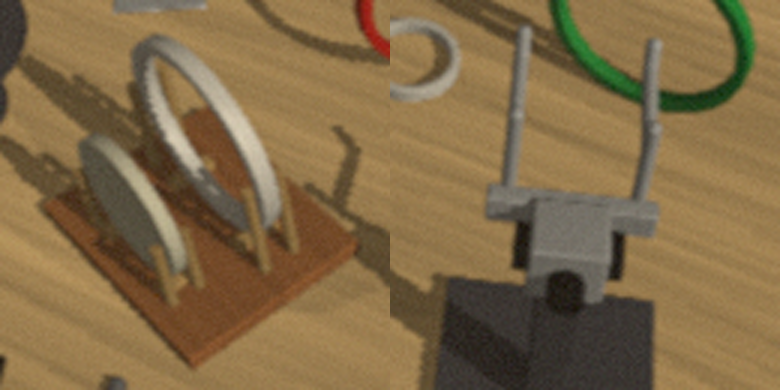

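The crop confirms a plain aluminium ring in the front slot, with the bat behind it. The right half shows the stand with two prongs pointing away from the camera. Next I'll fit both poses.

```bash
cat >> h.py <<'E'
def rimfit(w):
    m=w[:,:2].mean(0);_,_,V=np.linalg.svd(w[:,:2]-m);n=np.array([V[0,1],-V[0,0]]);n*=np.sign(n[0]);return m,n
E
python3 - <<'E'
from h import *
H=[];S=[];
for n in('s0','d0'):
    d=dict(np.load(n+'.npz'));W=cloud(d);hsv=cv2.cvtColor(d['pixels'],cv2.COLOR_BGR2HSV)
    x,y,z=W[...,0],W[...,1],W[...,2]
    m=(z>162)&(z<200)&(x>540)&(x<650)&(y>-330)&(y<-150); w=W[m]
    c,nn=rimfit(w); t=np.array([-nn[1],nn[0]]); s=(w[:,:2]-c)@t; r=(w[:,:2]-c)@nn
    print(n,'hoop n',nn.round(3),'yaw',np.degrees(np.arctan2(nn[1],nn[0])).round(1),'center',(c+t*(s.min()+s.max())/2).round(1),'s',s.min().round(),s.max().round(),'r pct',np.percentile(r,[1,10,50,90,99]).round(1),'top',np.percentile(w[:,2],[90,99]).round(1))
    top=w[w[:,2]>190]; print(' top pts',top.mean(0).round(1))
    m=(z>7)&(z<17)&(x>510)&(x<800)&(y>120)&(y<370)&(hsv[...,2]<100)&(hsv[...,1]<90); 
    m=cv2.morphologyEx(m.astype(np.uint8),cv2.MORPH_OPEN,np.ones((3,3)))>0
    w=W[m]; print(' base',len(w),cv2.minAreaRect(w[:,:2].astype(np.float32)),np.median(w[:,2]).round(1))
    m=(z>215)&(z<300)&(x>490)&(x<700)&(y>140)&(y<300); w=W[m]; S.append(w)
    q=w[np.argsort(w[:,0])]
    for lo in range(500,680,10):
        for nm,f in(('L',w[:,1]>225),('R',w[:,1]<=225)):
            k=w[f&(w[:,0]>=lo)&(w[:,0]<lo+10)]
            if len(k)>3: print('  ',nm,lo,len(k),'y',np.percentile(k[:,1],[5,50,95]).round(),'z',np.percentile(k[:,2],[5,50,95]).round())
E
```

```text
s0 hoop n [ 0.956 -0.293] yaw -17.0 center [ 596.9 -241.8] s -85.0 53.0 r pct [-9.8 -7.   0.6  6.   7. ] top [193.4 195.8]
 top pts [ 595.8 -240.1  192.8]
 base 3783 ((627.9113159179688, 231.8686065673828), (160.10015869140625, 157.5692901611328), 19.350021362304688) 10.6
   L 510 8 y [235. 240. 244.] z [273. 278. 279.]
   L 520 51 y [236. 241. 245.] z [261. 269. 279.]
   L 530 21 y [241. 244. 249.] z [256. 261. 263.]
   L 540 23 y [243. 248. 254.] z [256. 262. 264.]
   R 540 18 y [156. 161. 165.] z [272. 278. 279.]
   L 550 26 y [246. 251. 257.] z [257. 261. 263.]
   R 550 46 y [158. 162. 167.] z [259. 268. 277.]
   L 560 22 y [250. 254. 259.] z [258. 261. 264.]
   R 560 21 y [161. 165. 170.] z [258. 262. 263.]
   L 570 8 y [253. 255. 256.] z [257. 260. 263.]
   R 570 22 y [165. 170. 175.] z [258. 261. 262.]
   L 580 16 y [257. 265. 268.] z [219. 269. 285.]
   R 580 21 y [169. 174. 178.] z [258. 261. 263.]
   L 590 125 y [260. 264. 268.] z [219. 253. 283.]
   R 590 15 y [171. 175. 180.] z [260. 261. 264.]
   L 610 41 y [229. 243. 253.] z [216. 217. 219.]
   R 610 54 y [180. 188. 222
[... 1394 characters left out ...]
5.]
   L 590 7 y [246. 267. 271.] z [215. 216. 220.]
   R 590 22 y [176. 179. 182.] z [257. 262. 265.]
   L 600 14 y [235. 243. 255.] z [215. 216. 219.]
   R 600 31 y [179. 185. 188.] z [227. 262. 276.]
   L 610 7 y [230. 242. 251.] z [217. 219. 220.]
   R 610 135 y [181. 187. 219.] z [215. 243. 285.]
   L 620 23 y [226. 252. 259.] z [216. 219. 221.]
   R 620 29 y [190. 214. 224.] z [216. 219. 221.]
   L 630 34 y [228. 253. 261.] z [216. 219. 222.]
   R 630 21 y [210. 216. 224.] z [218. 219. 221.]
   L 640 35 y [226. 251. 264.] z [216. 219. 221.]
   R 640 13 y [214. 220. 224.] z [218. 220. 221.]
   L 650 8 y [239. 244. 250.] z [217. 219. 220.]
   R 650 9 y [216. 220. 224.] z [218. 219. 220.]
```

Run:
```python
from h import *
a=np.radians(19.5);ex=np.array([np.cos(a),np.sin(a)]);ey=np.array([-ex[1],ex[0]])
o=np.array([598,224.5])
for n in('s0','d0'):
    d=dict(np.load(n+'.npz'));W=cloud(d);hsv=cv2.cvtColor(d['pixels'],cv2.COLOR_BGR2HSV).astype(int)
    x,y,z=W[...,0],W[...,1],W[...,2];hh,ss=hsv[...,0],hsv[...,1]
    for nm,m in(('red',((hh<4)|(hh>176))&(ss>170)),('green',(hh>45)&(hh<80)&(ss>120))):
        w=W[m&(z>8)&(x>100)&(x<1000)&(abs(y)<600)]; print(n,nm,np.percentile(w,[2,98],axis=0).round().tolist())
    m=(z>222)&(z<300)&(x>490)&(x<700)&(y>140)&(y<300); w=W[m]; q=np.c_[(w[:,:2]-o)@ex,(w[:,:2]-o)@ey,w[:,2]]
    for nm,f in(('L',q[:,1]>0),('R',q[:,1]<0)):
        u=q[f]; p=u[(u[:,0]<-15)&(u[:,0]>-55)]; up=u[(u[:,2]>270)&(u[:,0]>-20)]; tip=u[(u[:,0]<-60)]
        print(n,nm,'prong y',np.percentile(p[:,1],[2,50,98]).round(1),'z',np.percentile(p[:,2],[2,50,90,98]).round(1),'upright x',np.percentile(up[:,0],[2,50,98]).round(1),'z',np.percentile(up[:,2],98).round(1),'tip minx',tip[:,0].min().round(1),'z',np.percentile(tip[:,2],98).round(1))
    m=(z>10)&(z<22)&(x>490)&(x<790)&(y>-370)&(y<-110)&(ss>110)&(hh<13);m=cv2.morphologyEx(m.astype(np.uint8),cv2.MORPH_OPEN,np.ones((3,3)))>0
    print(' rack',cv2.minAreaRect(W[m][:,:2].astype(np.float32)))
```

```text
s0 red [[258.0, -213.0, 10.0], [407.0, -134.0, 179.0]]
s0 green [[321.0, 111.0, 10.0], [343.0, 278.0, 178.0]]
s0 L prong y [35.2 39.2 44.7] z [256.1 260.9 263.  265. ] upright x [ 2.5  7.8 10.4] z 285.4 tip minx -71.8 z 279.5
s0 R prong y [-48.6 -44.2 -39.4] z [257.4 261.3 263.1 263.9] upright x [1.2 7.7 9.7] z 285.2 tip minx -73.5 z 279.3
 rack ((0.0, 0.0), (0.0, 0.0), 0.0)
d0 red [[247.0, -216.0, 12.0], [400.0, -132.0, 180.0]]
d0 green [[314.0, 114.0, 12.0], [338.0, 281.0, 180.0]]
d0 L prong y [36.9 42.7 45.5] z [256.9 262.5 264.9 265.6] upright x [-2.   0.2  5.5] z 287.8 tip minx -76.8 z 282.2
d0 R prong y [-46.7 -40.8 -38.2] z [256.6 262.5 265.  265.5] upright x [-3.   0.3  6.6] z 286.7 tip minx -77.6 z 281.1
 rack ((0.0, 0.0), (0.0, 0.0), 0.0)
```

Call:
servo_tool(delta_pos=[[20, 18, 8], [30, 28, 8], [30, 28, 8], [30, 28, 8], [30, 28, 8]], yaw=[3.9, 3.9, 3.9, 3.9, 3.9], grip=[1, 1, 1, 1, 1])

```text
t: 0.6
tcp_pos: [296.3, -524.7, 263.2]
tcp_rot: [0.959, 0.284, 0.0, -0.0]
contact_force: [0.4, -0.3, -0.3]
finger_gap: 87.9
grasp_force: 0.0
```

Call:
servo_tool(delta_pos=[[30, 28, 8], [30, 28, 8], [30, 28, 8], [30, 28, 8], [30, 28, 6]], yaw=[3.9, 3.9, 3.9, 3.9, 3.9], grip=[1, 1, 1, 1, 1])

```text
t: 1.1
tcp_pos: [445.9, -384.6, 301.5]
tcp_rot: [0.897, 0.443, 0.0, 0.0]
contact_force: [-0.1, 0.8, -0.1]
finger_gap: 87.5
grasp_force: 0.0
```

Call:
servo_tool(delta_pos=[[30, 28, 0], [30, 28, 0], [30, 28, 0], [30, 28, 0], [30, 35, 0]], yaw=[3.9, 3.9, 3.9, 3.9, 3.7], grip=[0.6, 0.6, 0.6, 0.6, 0.6])

```text
t: 1.6
tcp_pos: [595.2, -238.6, 300.8]
tcp_rot: [0.81, 0.586, -0.0, 0.0]
contact_force: [0.3, -0.3, 0.6]
finger_gap: 53.8
grasp_force: 0.0
```

```bash
cat >> h.py <<'E'
def st():
    o=robot.get_obs();q=o['tcp_rot'];from scipy.spatial.transform import Rotation as R
    r=R.from_quat(q).as_matrix();print('t',round(o['t'],2),'tcp',o['tcp_pos'].round(1),'yaw',np.degrees(np.arctan2(r[1,1],r[0,1])).round(2),'z',r[:,2].round(3),'F',np.round(o['contact_force'],2),'M',np.round(o['moment'],2),'gap',round(o['finger_gap'],1),'gf',np.round(o['grasp_force'],1),'q',np.round(o['qpos'],2));return o
E
python3 - <<'E'
from h import *
st(); d=grab('wrist','w0'); W=cloud(d); st()
x,y,z=W[...,0],W[...,1],W[...,2]
m=(z>178)&(z<205)&(abs(x-594)<60)&(abs(y+240)<70);w=W[m]
print(len(w))
if len(w)>20:
    c,n=rimfit(w);r=(w[:,:2]-c)@n;print(c.round(1),np.degrees(np.arctan2(n[1],n[0])),np.percentile(r,[2,50,98]),np.percentile(w[:,2],[50,98]))
    k=w[w[:,2]>np.percentile(w[:,2],98)-3];print(k.mean(0))
E
```

```text
t 1.6 tcp [ 595.2 -238.6  300.8] yaw -18.27 z [-0.    -0.001 -1.   ] F [ 0.32 -0.29  0.63] M [-0.07 -0.11 -0.02] gap 53.8 gf 0.0 q [ 0.57  0.39 -0.39  1.52  0.15  1.25 -0.16]
t 1.65 tcp [ 600.2 -228.5  300.7] yaw -17.45 z [ 0.003  0.006 -1.   ] F [3.48 6.14 0.26] M [ 0.38 -0.22 -0.  ] gap 53.1 gf 0.0 q [ 0.56  0.39 -0.4   1.52  0.15  1.25 -0.16]
1757
[ 597.  -240.6] -18.635244734336183 [-7.47759163  0.01875442  7.46711549] [191.71074829 196.3363356 ]
[ 595.59173286 -244.6831048   194.83892048]
```

View pics/w0.png

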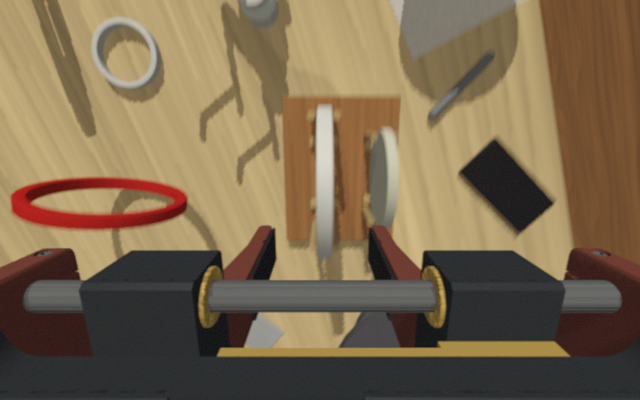

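The wrist view shows the silver hoop edge-on at (325,180) between the fingers, with the bat to its right at (385,180). The arm was still settling when that was taken, so I'll settle and remeasure.

Call:
servo_tool(delta_pos=[[0, 0, -20], [0, 0, -20], [0, 0, 0], [0, 0, 0]], yaw=[0, 0, 0, 0], grip=[0.6, 0.6, 0.6, 0.6])

```text
t: 2.05
tcp_pos: [594.2, -239.5, 261.0]
tcp_rot: [0.811, 0.585, -0.0, -0.0]
contact_force: [-0.1, 0.3, 0.4]
finger_gap: 52.3
grasp_force: 0.0
```

Run:
```python
from h import *
st(); d=grab('wrist','w1'); W=cloud(d); st()
x,y,z=W[...,0],W[...,1],W[...,2]
m=(z>150)&(z<205)&(abs(x-594)<60)&(abs(y+240)<90);w=W[m]
c,n=rimfit(w);r=(w[:,:2]-c)@n;print(c.round(1),np.degrees(np.arctan2(n[1],n[0])),np.percentile(r,[2,50,98]),np.percentile(w[:,2],[50,98]))
t=np.array([-n[1],n[0]]);s=(w[:,:2]-c)@t
# circle fit of top outline: z = zc+sqrt(90^2-(s-s0)^2)
from scipy.optimize import least_squares
k=(w[:,2]>160)
f=least_squares(lambda p:np.hypot(s[k]-p[0],w[k,2]-p[1])-90,[0,106],loss='soft_l1');print('centre',f.x,c+t*f.x[0],f.cost/k.sum())
```

```text
t 2.05 tcp [ 594.2 -239.5  261. ] yaw -18.41 z [-0.  0. -1.] F [-0.05  0.28  0.36] M [-0.08 -0.06 -0.05] gap 52.3 gf 0.0 q [ 0.57  0.42 -0.39  1.58  0.17  1.18 -0.17]
t 2.1 tcp [ 594.7 -239.8  261.7] yaw -18.44 z [ 0.001 -0.    -1.   ] F [0.18 0.06 0.4 ] M [-0.04 -0.05  0.01] gap 52.6 gf 0.0 q [ 0.57  0.42 -0.38  1.58  0.17  1.18 -0.17]
[ 599.6 -232.5] -18.473969550901632 [-7.7566678   0.1690291   7.51029187] [188.88033521 196.06543421]
centre [-13.74979451 105.43584889] [ 595.21726063 -245.53454413] 0.17066208519458262
```

Call:
servo_tool(delta_pos=[[1, -2, -22], [0, 0, -25], [0, 0, -23], [0, 0, -18], [0, 0, 0]], yaw=[0, 0, 0, 0, 0], grip=[0.6, 0.6, 0.6, 0.6, 0.6])

```text
t: 2.6
tcp_pos: [594.3, -242.0, 171.4]
tcp_rot: [0.811, 0.584, -0.001, -0.001]
contact_force: [0.0, -0.3, 0.2]
finger_gap: 53.1
grasp_force: 0.0
```

Call:
servo_tool(delta_pos=[[0, 0, 0], [0, 0, 0], [0, 0, 0], [0, 0, 0], [0, 0, 0]], yaw=[0, 0, 0, 0, 0], grip=[0.1, 0.1, 0.1, 0.1, 0.1], force=30)

```text
t: 3.1
tcp_pos: [595.6, -242.2, 173.2]
tcp_rot: [0.811, 0.584, 0.0, 0.0]
contact_force: [-0.6, 0.9, 1.3]
finger_gap: 16.3
grasp_force: 0.7
```

Call:
servo_tool(delta_pos=[[0, 0, 0], [0, 0, 0], [0, 0, 0]], yaw=[0, 0, 0], grip=[0.1, 0.1, 0.1])

```text
t: 3.4
tcp_pos: [595.8, -242.2, 173.2]
tcp_rot: [0.811, 0.584, 0.0, 0.0]
contact_force: [-1.0, -0.3, 3.4]
finger_gap: 15.7
grasp_force: 30.0
```

Call:
servo_tool(delta_pos=[[0, 0, 10], [0, 0, 20], [0, 0, 30], [0, 0, 30], [0, 0, 30]], yaw=[0, 0, 0, 0, 0], grip=[0.1, 0.1, 0.1, 0.1, 0.1])

```text
t: 3.9
tcp_pos: [594.6, -241.9, 293.3]
tcp_rot: [0.811, 0.584, -0.001, -0.001]
contact_force: [1.0, 0.2, -2.6]
finger_gap: 16.2
grasp_force: 30.0
```

Call:
servo_tool(delta_pos=[[0, 0, 20], [0, 0, 10], [0, 0, 0], [0, 0, 0], [0, 0, 0]], yaw=[0, 0, 0, 0, 0], grip=[0.1, 0.1, 0.1, 0.1, 0.1])

```text
t: 4.4
tcp_pos: [594.6, -242.0, 320.8]
tcp_rot: [0.811, 0.584, -0.001, -0.001]
contact_force: [-0.0, -0.6, -2.8]
finger_gap: 15.5
grasp_force: 30.0
```

```bash
cat >> h.py <<'E'
def pose(tag,p):
    "hoop plane/centre from scene and side near expected rim p=(x,y,zc), silver pixels"
    from scipy.optimize import least_squares
    for n in('scene','side'):
        d=grab(n,f'{tag}_{n}');W=cloud(d);hsv=cv2.cvtColor(d['pixels'],cv2.COLOR_BGR2HSV)
        D=np.hypot(W[...,0]-p[0],W[...,1]-p[1]);R=np.hypot(D,W[...,2]-p[2])
        w=W[(R>70)&(R<100)&(W[...,2]<p[2]+100)&(W[...,2]>p[2]-100)&(hsv[...,1]<60)]
        c=w.mean(0)
        for _ in range(6):
            _,_,V=np.linalg.svd(w-c,full_matrices=False);nn=V[2]*np.sign(V[2][0]);r=(w-c)@nn
            k=abs(r-np.median(r))<12;w=w[k];c=w.mean(0)
        t=np.cross([0,0,1],nn);t/=np.linalg.norm(t);b=np.cross(nn,t)
        s,h=(w-c)@t,(w-c)@b
        f=least_squares(lambda q:np.hypot(s-q[0],h-q[1])-84,[0,0],loss='soft_l1',f_scale=3)
        r=(w-c)@nn
        print(n,len(w),'C',(c+t*f.x[0]+b*f.x[1]+nn*(np.percentile(r,2)+np.percentile(r,98))/2).round(1),'yaw',np.degrees(np.arctan2(nn[1],nn[0])).round(1),'tilt nz',nn[2].round(3),'r',np.percentile(r,[2,98]).round(1))
E
python3 - <<'E'
from h import *
st();pose('l',(595,-242,238))
E
```

```text
t 4.4 tcp [ 594.6 -242.   320.8] yaw -18.48 z [-0.003  0.001 -1.   ] F [-0.   -0.56 -2.82] M [-0.02 -0.02  0.06] gap 15.5 gf 30.0 q [ 0.57  0.38 -0.39  1.49  0.15  1.3  -0.15]
scene 689 C [ 595.3 -238.9  253.1] yaw -18.4 tilt nz -0.018 r [-9.2  6.3]
side 619 C [ 590.5 -239.7  253.3] yaw -18.6 tilt nz -0.006 r [-5.1  9.8]
```

Call:
servo_tool(delta_pos=[[-6, 15, 0], [-10, 25, 0], [-10, 30, 0], [-10, 30, 0], [-10, 30, 0]], yaw=[2, 3, 4, 4, 4], grip=[0.1, 0.1, 0.1, 0.1, 0.1])

```text
t: 5.0
tcp_pos: [548.2, -109.7, 322.5]
tcp_rot: [0.714, 0.7, -0.0, -0.0]
contact_force: [0.2, -0.2, -3.0]
finger_gap: 16.0
grasp_force: 30.0
```

Call:
servo_tool(delta_pos=[[-10, 30, 0], [-10, 30, 0], [-10, 30, 0], [-10, 30, 0], [-10, 30, 0]], yaw=[4, 4, 4, 4, 3], grip=[0.1, 0.1, 0.1, 0.1, 0.1])

```text
t: 5.5
tcp_pos: [498.4, 40.3, 322.7]
tcp_rot: [0.589, 0.808, 0.0, 0.0]
contact_force: [-1.2, 0.4, -3.2]
finger_gap: 15.8
grasp_force: 30.0
```

Call:
servo_tool(delta_pos=[[-9, 30, 0], [0, 30, 0], [0, 30, 0], [0, 30, 0], [0, 26, 0]], yaw=[2, 0, 0, 0, 0], grip=[0.1, 0.1, 0.1, 0.1, 0.1])

```text
t: 6.0
tcp_pos: [489.4, 186.7, 322.8]
tcp_rot: [0.575, 0.818, 0.0, -0.0]
contact_force: [0.7, -0.5, -3.3]
finger_gap: 15.6
grasp_force: 30.0
```

Call:
servo_tool(delta_pos=[[0, 0, 0], [0, 0, 0], [0, 0, -10], [0, 0, -10], [0, 0, 0]], yaw=[0, 0, 0, 0, 0], grip=[0.1, 0.1, 0.1, 0.1, 0.1])

```text
t: 6.5
tcp_pos: [489.5, 182.3, 300.5]
tcp_rot: [0.577, 0.816, -0.002, -0.001]
contact_force: [-0.6, 0.2, -3.6]
finger_gap: 15.5
grasp_force: 30.0
```

Run:
```python
from h import *
o=st();p=o['tcp_pos'];pose('m',(p[0],p[1],p[2]-67));st()
```

```text
t 6.5 tcp [489.5 182.3 300.5] yaw 19.46 z [-0.003 -0.002 -1.   ] F [-0.59  0.17 -3.6 ] M [-0.06 -0.13 -0.07] gap 15.5 gf 30.0 q [ 0.16  0.23 -0.74  1.78  0.17  1.2  -0.29]
scene 1028 C [494.  181.6 236.8] yaw 19.5 tilt nz -0.03 r [-8.7  5.2]
side 1487 C [486.8 184.2 239. ] yaw 19.6 tilt nz -0.01 r [-6.5  9.8]
t 6.6 tcp [490.2 183.2 302.1] yaw 19.48 z [-0.001 -0.    -1.   ] F [ 0.95  0.49 -3.9 ] M [ 0.01 -0.1   0.03] gap 15.7 gf 30.0 q [ 0.16  0.23 -0.75  1.78  0.17  1.2  -0.29]
```

View pics/m_side.png

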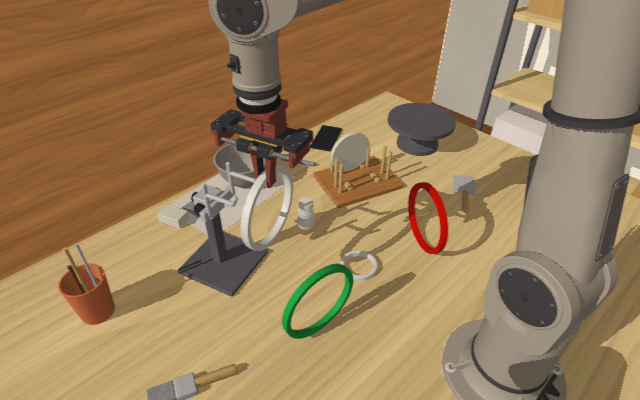

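The side view shows the hoop held at (268,205), square in front of the prongs at (235,175), with the rack and jar undisturbed. Next I'll move it back over the tips.

Call:
servo_tool(delta_pos=[[6, 4, 0], [9, 3, 0], [10, 4, 0], [10, 3, 0], [10, 4, 0]], yaw=[0, 0, 0, 0, 0], grip=[0.1, 0.1, 0.1, 0.1, 0.1])

```text
t: 7.1
tcp_pos: [536.6, 202.1, 302.6]
tcp_rot: [0.577, 0.817, 0.0, -0.0]
contact_force: [-1.1, 0.1, -3.6]
finger_gap: 15.3
grasp_force: 30.0
```

Call:
servo_tool(delta_pos=[[10, 4, 0], [10, 3, 0], [7, 3, 0], [0, 0, 0], [0, 0, 0]], yaw=[0, 0, 0, 0, 0], grip=[0.1, 0.1, 0.1, 0.1, 0.1])

```text
t: 7.6
tcp_pos: [562.2, 212.0, 302.5]
tcp_rot: [0.577, 0.817, -0.0, -0.0]
contact_force: [0.3, -0.1, -2.4]
finger_gap: 15.7
grasp_force: 30.0
```

Call:
servo_tool(delta_pos=[[0, 0, -8], [0, 0, -8], [0, 0, -8], [0, 0, 0], [0, 0, 0]], yaw=[0, 0, 0, 0, 0], grip=[0.1, 0.1, 0.1, 0.1, 0.1])

```text
t: 8.1
tcp_pos: [562.2, 211.7, 278.3]
tcp_rot: [0.577, 0.817, -0.0, -0.0]
contact_force: [-0.4, 0.2, -2.5]
finger_gap: 16.1
grasp_force: 30.0
```

Run:
```python
from h import *
o=st();d=grab('scene','n1');e=grab('side','n2')
cv2.imwrite('pics/n.png',np.hstack([cv2.resize(d['pixels'][150:300,310:460],None,fx=2.6,fy=2.6,interpolation=2),cv2.resize(e['pixels'][130:280,180:330],None,fx=2.6,fy=2.6,interpolation=2)]))
st()
```

```text
t 8.1 tcp [562.2 211.7 278.3] yaw 19.52 z [-0.001 -0.    -1.   ] F [-0.36  0.2  -2.46] M [-0.01 -0.15 -0.07] gap 16.1 gf 30.0 q [ 0.07  0.39 -0.71  1.64  0.27  1.21 -0.35]
t 8.2 tcp [562.5 212.  278.9] yaw 19.52 z [ 0.  0. -1.] F [ 0.32 -0.03 -2.87] M [ 0.01 -0.13  0.02] gap 15.7 gf 30.0 q [ 0.07  0.39 -0.71  1.64  0.27  1.21 -0.35]
```

View pics/n.png

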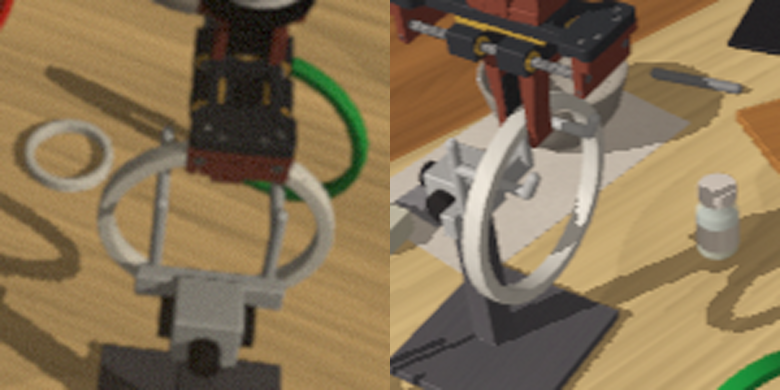

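In both crops the rim is over the prongs, behind the upturned tips, with both prongs inside the hoop. I'll lower by feel.

Call:
servo_tool(delta_pos=[[0, 0, -3], [0, 0, -3], [0, 0, -2], [0, 0, -1], [0, 0, 0]], yaw=[0, 0, 0, 0, 0], grip=[0.1, 0.1, 0.1, 0.1, 0.1])

```text
t: 8.7
tcp_pos: [562.3, 211.8, 269.4]
tcp_rot: [0.577, 0.817, -0.0, -0.0]
contact_force: [-0.3, 0.2, -3.8]
finger_gap: 15.9
grasp_force: 30.0
```

Call:
servo_tool(delta_pos=[[0, 0, -0.7], [0, 0, -0.7], [0, 0, -0.6], [0, 0, 0], [0, 0, 0]], yaw=[0, 0, 0, 0, 0], grip=[0.1, 0.1, 0.1, 0.1, 0.1])

```text
t: 9.2
tcp_pos: [562.4, 211.9, 267.7]
tcp_rot: [0.577, 0.817, 0.0, -0.0]
contact_force: [-0.2, -0.0, -2.6]
finger_gap: 15.7
grasp_force: 30.0
```

Call:
servo_tool(delta_pos=[[0, 0, -0.5], [0, 0, -0.5], [0, 0, 0], [0, 0, 0]], yaw=[0, 0, 0, 0], grip=[0.1, 0.1, 0.1, 0.1])

```text
t: 9.6
tcp_pos: [562.4, 211.9, 266.7]
tcp_rot: [0.577, 0.817, 0.0, 0.0]
contact_force: [-0.0, 0.4, -3.3]
finger_gap: 16.0
grasp_force: 30.0
```

Call:
servo_tool(delta_pos=[[0, 0, -0.5], [0, 0, -0.3], [0, 0, 0], [0, 0, 0]], yaw=[0, 0, 0, 0], grip=[0.1, 0.1, 0.1, 0.1])

```text
t: 10.0
tcp_pos: [562.4, 211.9, 265.9]
tcp_rot: [0.577, 0.817, 0.0, 0.0]
contact_force: [-0.1, 0.2, -2.4]
finger_gap: 15.7
grasp_force: 30.0
```

Call:
servo_tool(delta_pos=[[0, 0, -0.5], [0, 0, -0.3], [0, 0, 0], [0, 0, 0]], yaw=[0, 0, 0, 0], grip=[0.1, 0.1, 0.1, 0.1])

```text
t: 10.4
tcp_pos: [562.6, 211.9, 265.3]
tcp_rot: [0.577, 0.817, 0.0, 0.0]
contact_force: [0.7, -0.5, -1.1]
finger_gap: 15.6
grasp_force: 30.0
```

Call:
servo_tool(delta_pos=[[0, 0, -0.5], [0, 0, 0], [0, 0, 0]], yaw=[0, 0, 0], grip=[0.1, 0.1, 0.1])

```text
t: 10.7
tcp_pos: [562.7, 212.0, 264.9]
tcp_rot: [0.577, 0.817, 0.0, 0.0]
contact_force: [-0.4, -0.7, 0.4]
finger_gap: 15.5
grasp_force: 30.0
```

Call:
servo_tool(delta_pos=[[0, 0, -0.4], [0, 0, 0], [0, 0, 0], [0, 0, 0], [0, 0, 0]], yaw=[0, 0, 0, 0, 0], grip=[0.1, 0.1, 0.1, 0.1, 0.1])

```text
t: 11.2
tcp_pos: [562.8, 212.0, 264.5]
tcp_rot: [0.577, 0.817, 0.0, 0.0]
contact_force: [2.3, 0.7, 4.1]
finger_gap: 15.5
grasp_force: 30.0
```

Run:
```python
from h import *
o=st();p=o['tcp_pos'];pose('k',(p[0],p[1],198));st()
```

```text
t 11.2 tcp [562.8 212.  264.5] yaw 19.52 z [ 0.001  0.    -1.   ] F [2.32 0.72 4.08] M [-0.08 -0.56 -0.02] gap 15.5 gf 30.0 q [ 0.07  0.4  -0.71  1.65  0.28  1.19 -0.36]
scene 730 C [569.4 234.1 254.3] yaw 18.3 tilt nz 0.854 r [-10.9   9.6]
side 1168 C [559.5 212.9 201.7] yaw 17.8 tilt nz 0.038 r [-8.5  9.8]
t 11.3 tcp [562.8 212.1 264.5] yaw 19.52 z [ 0.001  0.    -1.   ] F [1.61 0.07 3.71] M [-0.11 -0.57  0.01] gap 16.0 gf 30.0 q [ 0.07  0.4  -0.71  1.65  0.28  1.19 -0.36]
```

Call:
servo_tool(delta_pos=[[0, 0, 0.2], [0.9, 0.3, 0], [1.9, 0.7, 0], [1.9, 0.7, 0], [1.9, 0.7, 0]], yaw=[0, 0, 0, 0, 0], grip=[0.1, 0.1, 0.1, 0.1, 0.1])

```text
t: 11.8
tcp_pos: [567.5, 213.6, 263.6]
tcp_rot: [0.577, 0.817, -0.002, -0.001]
contact_force: [-4.8, -2.1, 4.3]
finger_gap: 16.2
grasp_force: 30.0
```

Call:
servo_tool(delta_pos=[[1.9, 0.7, 0], [1.9, 0.7, 0], [1.9, 0.6, 0], [1.9, 0.6, 0]], yaw=[0, 0, 0, 0], grip=[0.1, 0.1, 0.1, 0.1])

```text
t: 12.2
tcp_pos: [575.2, 216.3, 263.6]
tcp_rot: [0.577, 0.817, -0.002, -0.001]
contact_force: [-5.1, -2.7, 4.2]
finger_gap: 15.8
grasp_force: 30.0
```

Call:
servo_tool(delta_pos=[[0, 0, 0.4], [1.9, 0.7, 0], [1.9, 0.7, 0], [0, 0, 0], [0, 0, 0]], yaw=[0, 0, 0, 0, 0], grip=[0.1, 0.1, 0.1, 0.1, 0.1])

```text
t: 12.7
tcp_pos: [580.4, 218.1, 264.4]
tcp_rot: [0.577, 0.817, -0.0, -0.0]
contact_force: [-2.2, -2.5, 1.7]
finger_gap: 16.0
grasp_force: 30.0
```

Call:
servo_tool(delta_pos=[[1.9, 0.7, 0], [1.9, 0.7, 0], [1, 0.3, 0], [0, 0, 0]], yaw=[0, 0, 0, 0], grip=[0.1, 0.1, 0.1, 0.1])

```text
t: 13.1
tcp_pos: [585.6, 220.0, 264.7]
tcp_rot: [0.577, 0.817, 0.0, 0.0]
contact_force: [-1.3, -2.3, 0.1]
finger_gap: 15.6
grasp_force: 30.0
```

Call:
servo_tool(delta_pos=[[0.9, 0.3, 0], [0.9, 0.3, 0], [0, 0, 0]], yaw=[0, 0, 0], grip=[0.1, 0.1, 0.1])

```text
t: 13.4
tcp_pos: [587.2, 220.6, 264.7]
tcp_rot: [0.577, 0.817, 0.0, 0.0]
contact_force: [-1.6, -2.1, 1.6]
finger_gap: 15.9
grasp_force: 30.0
```

Call:
servo_tool(delta_pos=[[0.7, 0.2, 0], [0.7, 0.3, 0], [0, 0, 0]], yaw=[0, 0, 0], grip=[0.1, 0.1, 0.1])

```text
t: 13.7
tcp_pos: [588.5, 221.1, 264.8]
tcp_rot: [0.577, 0.817, 0.0, 0.0]
contact_force: [-1.3, -2.9, 0.5]
finger_gap: 15.7
grasp_force: 30.0
```

Call:
servo_tool(delta_pos=[[0.5, 0.2, 0], [0.5, 0.2, 0], [0, 0, 0]], yaw=[0, 0, 0], grip=[0.1, 0.1, 0.1])

```text
t: 14.0
tcp_pos: [589.5, 221.5, 264.8]
tcp_rot: [0.577, 0.817, 0.0, 0.0]
contact_force: [-2.0, -2.2, 0.6]
finger_gap: 15.6
grasp_force: 30.0
```

Call:
servo_tool(delta_pos=[[0.5, 0.2, 0], [0.4, 0.1, 0], [0, 0, 0]], yaw=[0, 0, 0], grip=[0.1, 0.1, 0.1])

```text
t: 14.3
tcp_pos: [590.4, 221.8, 264.8]
tcp_rot: [0.577, 0.817, 0.0, 0.0]
contact_force: [-0.6, -2.1, -1.2]
finger_gap: 15.8
grasp_force: 30.0
```

Call:
servo_tool(delta_pos=[[0.5, 0.2, 0], [0, 0, 0], [0, 0, 0]], yaw=[0, 0, 0], grip=[0.1, 0.1, 0.1])

```text
t: 14.6
tcp_pos: [590.9, 222.0, 264.8]
tcp_rot: [0.577, 0.817, 0.0, 0.0]
contact_force: [-0.7, -2.7, 0.5]
finger_gap: 15.5
grasp_force: 30.0
```

Call:
servo_tool(delta_pos=[[0.5, 0.2, -0.2], [0, 0, 0], [0, 0, 0]], yaw=[0, 0, 0], grip=[0.1, 0.1, 0.1])

```text
t: 14.9
tcp_pos: [591.2, 222.1, 264.5]
tcp_rot: [0.577, 0.817, -0.0, -0.0]
contact_force: [-3.8, -2.6, 1.2]
finger_gap: 15.9
grasp_force: 30.0
```

Call:
servo_tool(delta_pos=[[0.5, 0.2, 0], [0, 0, 0], [0, 0, 0]], yaw=[0, 0, 0], grip=[0.1, 0.1, 0.1])

```text
t: 15.2
tcp_pos: [591.4, 222.2, 264.4]
tcp_rot: [0.577, 0.817, -0.0, -0.0]
contact_force: [-3.9, -3.1, 0.6]
finger_gap: 15.4
grasp_force: 30.0
```

Call:
servo_tool(delta_pos=[[0.4, 0.1, 0], [0, 0, 0], [0, 0, 0]], yaw=[0, 0, 0], grip=[0.1, 0.1, 0.1])

```text
t: 15.5
tcp_pos: [591.6, 222.3, 264.3]
tcp_rot: [0.577, 0.817, -0.001, -0.0]
contact_force: [-4.5, -2.2, 0.5]
finger_gap: 15.9
grasp_force: 30.0
```

Run:
```python
from h import *
st();e=grab('side','r2');d=grab('scene','r1')
cv2.imwrite('pics/r.png',np.hstack([cv2.resize(d['pixels'][190:290,330:430],None,fx=4,fy=4,interpolation=2),cv2.resize(e['pixels'][140:240,170:270],None,fx=4,fy=4,interpolation=2)]))
st()
```

```text
t 15.5 tcp [591.6 222.3 264.3] yaw 19.53 z [-0.001 -0.001 -1.   ] F [-4.5  -2.23  0.49] M [-0.96  0.89 -0.07] gap 15.9 gf 30.0 q [ 0.04  0.46 -0.69  1.58  0.31  1.22 -0.37]
t 15.6 tcp [591.6 222.2 264.3] yaw 19.53 z [-0.001 -0.001 -1.   ] F [-4.41 -4.25  0.75] M [-1.    0.89 -0.14] gap 16.0 gf 30.0 q [ 0.04  0.46 -0.69  1.58  0.31  1.22 -0.37]
```

View pics/r.png

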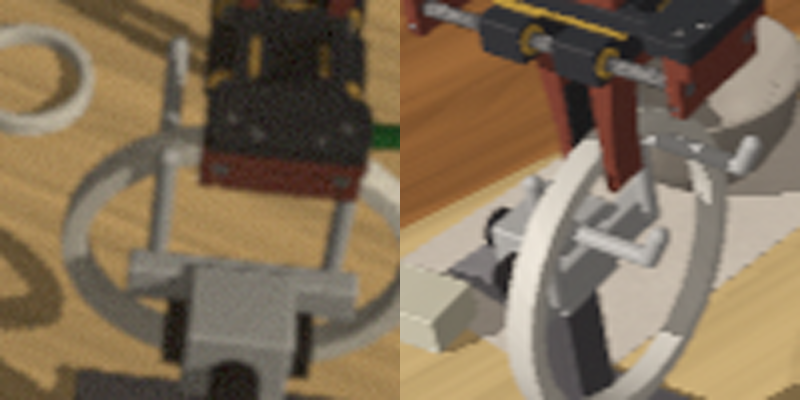

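Both crops show the rim on both prongs, up against the uprights, and the push-back force agrees. I'll release and rise.

Call:
servo_tool(delta_pos=[[0, 0, 0], [0, 0, 0], [0, 0, 0], [0, 0, 0], [0, 0, 0]], yaw=[0, 0, 0, 0, 0], grip=[0.3, 0.4, 0.5, 0.5, 0.5])

```text
t: 16.1
tcp_pos: [592.4, 222.8, 264.7]
tcp_rot: [0.577, 0.817, 0.0, 0.0]
contact_force: [1.3, 0.1, 0.1]
finger_gap: 43.6
grasp_force: 0.0
```

Run:
```python
from h import *
st();pose('z',(590,221,198))
```

```text
t 16.1 tcp [592.4 222.8 264.7] yaw 19.53 z [ 0.001  0.001 -1.   ] F [1.25 0.07 0.11] M [-0.06 -0.11  0.05] gap 43.6 gf 0.0 q [ 0.04  0.46 -0.69  1.58  0.31  1.22 -0.37]
scene 533 C [598.1 221.6 202.2] yaw 18.9 tilt nz 0.084 r [-8.7  5.8]
side 1118 C [586.6 222.  202. ] yaw 18.4 tilt nz 0.051 r [-7.5  9.1]
```

Released with no contact. Now straight up, then a final check.

Call:
servo_tool(delta_pos=[[0, 0, 5], [0, 0, 15], [0, 0, 25], [0, 0, 25], [0, 0, 25]], yaw=[0, 0, 0, 0, 0], grip=[0.5, 0.5, 0.5, 0.5, 0.5])

```text
t: 16.7
tcp_pos: [592.2, 222.7, 362.0]
tcp_rot: [0.577, 0.817, 0.001, 0.0]
contact_force: [-0.3, 1.3, 0.3]
finger_gap: 43.9
grasp_force: 0.0
```

Call:
servo_tool(delta_pos=[[0, 0, 20], [0, 0, 0], [0, 0, 0], [0, 0, 0], [0, 0, 0]], yaw=[0, 0, 0, 0, 0], grip=[0.5, 0.5, 0.5, 0.5, 0.5])

```text
t: 17.2
tcp_pos: [591.8, 222.1, 378.4]
tcp_rot: [0.577, 0.817, -0.001, -0.0]
contact_force: [-0.4, -0.5, -0.2]
finger_gap: 43.9
grasp_force: 0.0
```

Run:
```python
from h import *
st();pose('y',(590,221,198))
d=cv2.imread('pics/y_scene.png');e=cv2.imread('pics/y_side.png')
cv2.imwrite('pics/y.png',np.hstack([cv2.resize(d[190:290,330:430],None,fx=4,fy=4,interpolation=2),cv2.resize(e[140:240,170:270],None,fx=4,fy=4,interpolation=2)]))
```

```text
t 17.2 tcp [591.8 222.1 378.4] yaw 19.52 z [-0.002 -0.001 -1.   ] F [-0.39 -0.48 -0.19] M [-0.01 -0.09 -0.01] gap 43.9 gf 0.0 q [ 0.05  0.39 -0.71  1.41  0.25  1.43 -0.32]
scene 842 C [614.1 227.8 204.3] yaw 20.1 tilt nz 0.315 r [-11.    9.1]
side 1181 C [586.8 222.1 201.8] yaw 18.6 tilt nz 0.053 r [-7.7  9. ]
```

View pics/y.png

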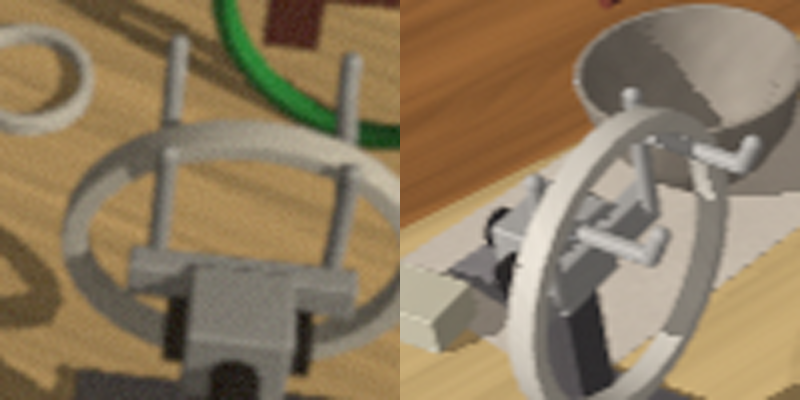

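The hoop hangs on both prongs with its rim against the uprights, the gripper is clear, and its pose hasn't changed since release. Handing in.

```bash
python3 -c "
from workcell import robot
print(robot.job_done())"
```

```text
the job is handed in; nothing more can be done
None
```

The hoop hangs released on both prongs with its rim against the uprights, and the job is handed in; the hand-in gave no verdict. The wrist readings put the push on the hook at about 9 N at most, and I moved nothing else.

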